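# Find the full parts box for the soldering kit

### The arm

A 6-joint arm with a two-finger parallel gripper is mounted at the origin on the work surface. World frame = base frame: x ahead of the robot, y to its left, z up, the work surface at z = 0. Lengths are in m, angles in rad, forces in N, time in s.
With the tool pointing down it reaches from about 0.35 to 0.975 m from the base axis. Payload 4.9 kg.
Tool frame: the origin (TCP) lies at the very end of the fingers, on their centre line; the grasp point (between the pads) lies 19 mm behind it; x points along the fingers, y is the direction in which the jaws open and shut, and the axes are right-handed (so a half turn about x gives the same grasp; the last joint's range is limited). The gripper opens to 85 mm and grips with 20 to 120 N. Pads are 22 mm wide; open, the fingers measure 114 mm over their backs; the gripper's body (76 mm by 85 mm) begins 54 mm behind the grasp point. The pads swing forward as they close: fully open they stand 13 mm farther back than shut.
Start: joints at [1.212, 0.053, 1.613, -0, 1.476, -0.119], TCP at [0.148, 0.607, 0.231] pointing down, gripper open.
Joint ranges: [-3.01, 3.01], [-1.01, 2.22], [0.06, 2.58], [-1.02, 4.17], [0.09, 2.62], [-3.14, 3.14]. Speed limits (rad/s): [2.57, 2.57, 3.14, 3.14, 3.14, 3.14].

### API

Orientations are given as a rotation vector (axis times angle).
In Python, from station import ctrl, get_image, calibration, finish_job, search_frame, cut_out, mark_of gives the robot as it stands. The module is installed in compiled form; this text tells all that it offers.
- The arm moves only by the tool arm_command, never from a script. Its argument "plan" is a list that holds one entry, the list of rows, each a list of 7 numbers: the shift along the tool's x, y, z in m, then the turn, a rotation vector about the tool's x, y, z in degrees, then the finger opening in m, from 0 to 0.0854. A call has 1 to 20 rows; each row shifts and turns the pose as measured when the row begins, along the tool's axes as they then stand; what a row does not reach is not made up. A row lasts 1/12 s, in which the tool goes at most 41.7 mm and 7.16 degrees, less where a joint would pass 70% of its speed; a pose out of reach is approached as far as the arm can. A call with a gripper value outside its range is refused whole. The fingers move at their own pace and stop on an object; "squeeze" is the grip in N (left out, the last holds). Time passes only in rows, so rows that do not move let the fingers close. It gives the time, the measured TCP pose, the force and the opening at its end, in the units of the state.
- ctrl.get_obs(): the state, without advancing time (a new reading comes with each control period).
- get_image(name): name is "scene" or "side" or "wrist"; returns the picture (400x640x3 uint8, red, green, blue); there is no depth.
- calibration(name): a dict with "fx", "fy", "cx", "cy" (pixels), "cam_to_world" (4x4, takes a point from camera to world coordinates); the wrist camera has in their place "hand_eye" (4x4, takes a point from camera to tool coordinates, whose origin is the TCP and whose axes are the tool frame's). Camera axes: x right, y down, z forward; pixel columns grow to the right and rows downward; lengths in m; the calibration is good to about 2 mm. A picture is of the moment at which its call begins: read the wrist's pose just before it. calibration takes no time and is no camera call.
- finish_job(): hands the job in, once; it reports no verdict.
Trained networks look in the newest picture that a camera, given by its name, has taken for a name from the list of things; names that differ only in an ending like _2 or _b are one class to them, and where a whole thing is asked for, a point or a joint stands for the part that bears it (a point fixed in the world has none). Each returns a list of dicts, best first, with "conf" (0 to 1); they miss things now and then, are a little off and sometimes report something else, mostly with a low value. They report only what shows in the picture. A call takes as long as a camera call. They do not tell look-alikes from the thing itself.
- search_frame(camera, thing): "at" ([x, y, z] in m, in the coordinates of the camera as it stood for that picture, good to about 4 mm: the middle of the surface that is visible of it).
- cut_out(camera, thing): "mask" (400x640 bool, what is visible of it).
- mark_of(camera, thing): "at" ([x, y, z] in m, in the coordinates of the camera as it stood for that picture, good to about 4 mm: a listed point, or the origin of a listed thing).
The state is a dict: "t": time; "q": joint angles; "dq": joint speeds; "effort": joint torques, N m; "tool_pos": TCP position; "tool_rot": TCP orientation; "contact_force": force on the tool from outside, world axes, zero at the start; "wrist_torque": the same for the moment, N m; "opening": finger opening in m.
Only numpy, scipy, OpenCV 4.12 (cv2) and the standard library are available. Lean on these libraries where they do the work, as an engineer would, in place of code of your own. Each camera call takes 0.05 s, during which the arm holds its last target. There are 200 camera calls.

### The job

One of the three identical closed parts boxes is full, the others are nearly empty. Going from the robot's left to its right, lift each box in turn a few centimetres clear of the table to feel its weight, setting it back where it stood before lifting the next. When all have been felt, put the full box gently, flat and upright, in the middle of the tray (if it is the last one lifted it may go straight there). Leave the two light boxes standing where they were.

Things in the scene. Friction and masses are not known exactly. Their poses are not given: they have to be found in the camera images.
- left_box: Closed opaque grey plastic parts box with a black snap lid, 80 mm (its x) by 50 mm (its y) by 50 mm high, upright on the table. The origin is the centre of its underside, z up; gripped across the 50 mm width. The three boxes look identical. One is full and weighs 0.4 to 0.6 kg, the other two are nearly empty, 0.10 to 0.13 kg each; the contents can shift by about 1 mm. This one stands furthest to the robot's left (largest y) of the three.
- middle_box: Same as left_box in looks, size and origin. This one stands between the other two.
- right_box: Same as left_box in looks, size and origin. This one stands furthest to the robot's right (smallest y).
- tray: Shallow open square aluminium tray, 150 by 150 mm, 14 mm high with 3 mm walls and a 3 mm floor, fixed to the table beyond the row of boxes. The origin is the centre of its underside; x and y run along its sides, z up.
Things that resemble listed ones, but are neither listed nor needed, are in the scene too. Leave any green or red look-alike of the left_box alone. What is shaped like the right_box but orange is not meant.

How it is judged:
By the outcome, as a careful person would: the job done as asked, in the order asked, and still so for the second after the job is handed in, with the robot touching nothing.
It also fails if it takes over 72 s, if anything falls off the work surface, if the arm or the gripper's body presses on something with over 40 N, if the wrist force passes 120 N, or if a joint passes its speed limit or range.

## Working session

There is one attempt and no reset: what is moved stays moved. The work goes in short steps, Python scripts to look and compute and a tool call to move; the robot and the scene stay as the last step left them, time stands still between calls to the robot, and variables do not carry over. Pictures are saved under pics/ and viewed, about 8 in all and at most 12, crops included, and the job is handed in when it is done.

Besides the shell and the picture viewer there is one more tool, called after "Request:" as name(argument=value, ...), one argument or row to a line, values as JSON. arm_command: Moves the arm, as the interface text tells. Its arguments: {"type":"object","properties":{"plan":{"type":"array","items":{"type":"array","items":{"type":"array","items":{"type":"number"}}}},"squeeze":{"type":"number"}},"required":["plan"]}

```bash
mkdir -p pics; cat > h.py <<'E'
import numpy as np,cv2
from scipy.spatial.transform import Rotation as R
from station import *
def T(cam,obs=None):
    c=calibration(cam)
    if 'cam_to_world' in c: return np.array(c['cam_to_world'])
    o=obs or ctrl.get_obs(); M=np.eye(4); M[:3,:3]=R.from_rotvec(o['tool_rot']).as_matrix(); M[:3,3]=o['tool_pos']
    return M@np.array(c['hand_eye'])
def w(Tm,p): return (Tm@np.r_[p,1])[:3]
def px(cam,Tm,P):
    c=calibration(cam); p=np.linalg.inv(Tm)@np.r_[P,1]; return np.array([c['fx']*p[0]/p[2]+c['cx'],c['fy']*p[1]/p[2]+c['cy']])
def ray(cam,Tm,u,v,z):
    c=calibration(cam); d=Tm[:3,:3]@np.array([(u-c['cx'])/c['fx'],(v-c['cy'])/c['fy'],1]); o=Tm[:3,3]; return o+d*(z-o[2])/d[2]
def save(n,im): cv2.imwrite('pics/'+n,im[:,:,::-1])
E
python3 - <<'E'
from h import *
np.set_printoptions(precision=4,suppress=True)
o=ctrl.get_obs(); print(o)
for cam in ['scene','side']:
    im=get_image(cam); save(cam+'1.png',im); Tm=T(cam); print(cam,Tm[:3,3])
    for th in ['left_box','tray']:
        for d in mark_of(cam,th): print('mark',th,round(d['conf'],2),w(Tm,d['at']),px(cam,Tm,w(Tm,d['at'])))
E
```

```text
{'t': 0.0, 'q': array([ 1.212 ,  0.0534,  1.6143, -0.    ,  1.476 , -0.119 ]), 'dq': array([ 0.0009, -0.0006,  0.0006,  0.0004, -0.0012, -0.0012]), 'effort': array([ -0.0015, -39.3685, -37.0174,  -0.0002,   0.0071,   0.    ]), 'tool_pos': array([0.1482, 0.6065, 0.2301]), 'tool_rot': array([ 0.1867,  1.5631, -0.1899]), 'contact_force': array([ 0.8918,  0.0463, -0.1841]), 'wrist_torque': array([-0.0038, -0.0135, -0.0103]), 'opening': 0.08560253268606911}
scene [ 0.9124 -0.3557  0.9087]
mark left_box 0.96 [0.5479 0.1532 0.    ] [360.6823 208.108 ]
mark left_box 0.9 [ 0.4375  0.2338 -0.0023] [350.7571 166.6054]
mark left_box 0.65 [ 0.4006  0.3968 -0.0024] [380.7042 128.94  ]
mark tray 0.58 [ 0.6512 -0.022  -0.003 ] [341.2347 281.4697]
side [-0.0161 -0.863   0.6711]
mark left_box 0.92 [ 0.5513  0.1578 -0.001 ] [330.3    191.6221]
mark left_box 0.85 [ 0.4433  0.2351 -0.0034] [284.4531 190.3568]
mark left_box 0.6 [ 0.4003  0.3996 -0.0029] [249.6381 171.0795]
mark left_box 0.36 [ 0.6544 -0.02    0.0015] [397.2182 209.7243]
mark tray 0.66 [ 0.6575 -0.0193  0.0025] [398.0097 208.9617]
```

View pics/scene1.png

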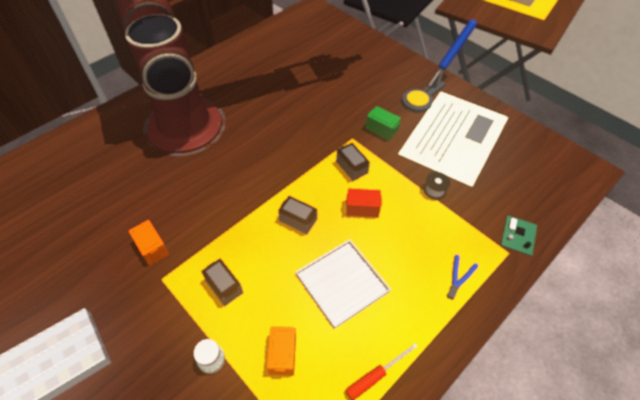

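View pics/side1.png

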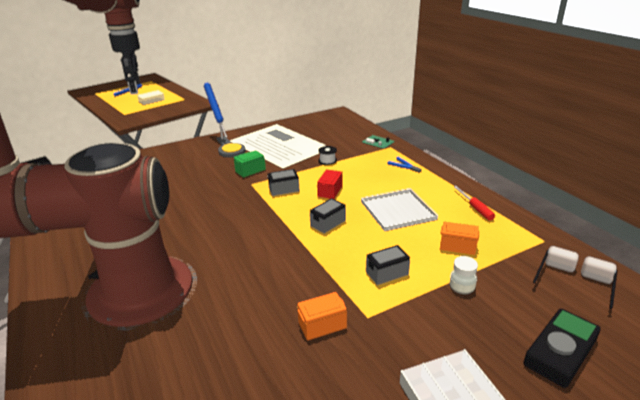

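The scene view shows the three grey boxes at about (353,161), (298,214) and (222,281), with the tray at (342,283). The red, green and orange look-alikes are well apart from these. The networks missed two of the grey boxes, so I'll fit box silhouettes in both cameras.

```bash
cat > fit.py <<'E'
from h import *
from scipy.optimize import minimize
np.set_printoptions(precision=4,suppress=True)
def mask(im):
    hsv=cv2.cvtColor(cv2.GaussianBlur(im,(3,3),0),cv2.COLOR_RGB2HSV); return hsv[...,1]<110
def hull(cam,Tm,x,y,a,z0=0,dx=.04,dy=.025,h=.05):
    c,s=np.cos(a),np.sin(a)
    P=[px(cam,Tm,[x+c*u-s*v,y+s*u+c*v,z]) for u in(-dx,dx) for v in(-dy,dy) for z in(z0,z0+h)]
    return cv2.convexHull(np.array(P,np.float32))
def poly(h,S=16):
    m=np.zeros((400,640),np.uint8); cv2.fillConvexPoly(m,np.round(h*S).astype(np.int32),1,shift=4); return m>0
def fit(views,x,y,dims):
    # views: (cam,Tm,mask)
    ms=[]
    for cam,Tm,m in views:
        win=np.zeros_like(m); u,v=px(cam,Tm,[x,y,.02]).astype(int)
        h=poly(hull(cam,Tm,x,y,0,dx=dims[0]+.02,dy=dims[0]+.02,h=dims[2])); ms.append(m&h)
    def cost(p):
        c=0
        for (cam,Tm,_),m in zip(views,ms):
            q=poly(hull(cam,Tm,*p,dx=dims[0],dy=dims[1],h=dims[2])); c+=1-(q&m).sum()/max(1,(q|m).sum())
        return c/len(views)
    best=min((minimize(cost,[x,y,a],method='Nelder-Mead',options=dict(initial_simplex=[[x,y,a],[x+.012,y,a],[x,y+.012,a],[x,y,a+.3]])) for a in np.arange(-1.5,1.6,.4)),key=lambda r:r.fun)
    return best.x,best.fun
E
python3 - <<'E'
from fit import *
V=[(c,T(c),mask(cv2.imread(f'pics/{c}1.png')[:,:,::-1].copy())) for c in('scene','side')]
pts=dict(left=(353,161),mid=(298,214),right=(222,281),tray=(342,283))
ims={c:cv2.imread(f'pics/{c}1.png') for c in('scene','side')}
for n,(u,v) in pts.items():
    d=(.075,.075,.014) if n=='tray' else (.04,.025,.05)
    p=ray('scene',T('scene'),u,v,d[2]/2)
    for vs in ([V] + [[V[0]],[V[1]]]):
        b,f=fit(vs,p[0],p[1],d); print(n,b[:2],np.degrees(b[2]),round(f,3))
        if len(vs)==2:
            for c,Tm,_ in V: cv2.polylines(ims[c],[np.int32(hull(c,Tm,*b,dx=d[0],dy=d[1],h=d[2]))],True,(255,0,255),1)
o=np.hstack([cv2.resize(ims['scene'][130:340,180:400],None,fx=1.8,fy=1.8),cv2.resize(ims['side'][130:340,240:460],None,fx=1.8,fy=1.8)])
cv2.imwrite('pics/fit.png',o)
E
```

```text
Traceback (most recent call last):
  File "fit.py", line 23, in fit
    best=min((minimize(cost,[x,y,a],method='Nelder-Mead',options=dict(initial_simplex=[[x,y,a],[x+.012,y,a],[x,y+.012,a],[x,y,a+.3]])) for a in np.arange(-1.5,1.6,.4)),key=lambda r:r.fun)
  File "fit.py", line 23, in <genexpr>
    best=min((minimize(cost,[x,y,a],method='Nelder-Mead',options=dict(initial_simplex=[[x,y,a],[x+.012,y,a],[x,y+.012,a],[x,y,a+.3]])) for a in np.arange(-1.5,1.6,.4)),key=lambda r:r.fun)
              ~~~~~~~~^^^^^^^^^^^^^^^^^^^^^^^^^^^^^^^^^^^^^^^^^^^^^^^^^^^^^^^^^^^^^^^^^^^^^^^^^^^^^^^^^^^^^^^^^^^^^^^^^^^^^^^^^^^^^^^^
  File "fit.py", line 21, in cost
    q=poly(hull(cam,Tm,*p,dx=dims[0],dy=dims[1],h=dims[2])); c+=1-(q&m).sum()/max(1,(q|m).sum())
           ~~~~^^^^^^^^^^^^^^^^^^^^^^^^^^^^^^^^^^^^^^^^^^^
  File "fit.py", line 8, in hull
    P=[px(cam,Tm,[x+c*u-s*v,y+s*u+c*v,z]) for u in(-dx,dx) for v in(-dy,dy) for z in(z0,z0+h)]
       ~~^^^^^^^^^^^^^^^^^^^^^^^^^^^^^^^^
  File "h.py", line 11, in px
    c=calibration(cam); p=np.linalg.inv(Tm)@np.r_[P,1]; return np.array([c['fx']*p[0]/p[2]+c['cx'],c['fy']*p[1]/p[2]+c['cy']])
ValueError: time passes only in moves, steps and waits
```

Calibration calls are limited, so I'll cache them.

```bash
sed -i 's/^from station import \*/from station import *\nimport functools,station\ncalibration=functools.lru_cache(None)(station.calibration)/' h.py
cat > run1.py <<'E'
from fit import *
V=[(c,T(c),mask(cv2.imread(f'pics/{c}1.png')[:,:,::-1].copy())) for c in('scene','side')]
pts=dict(left=(353,161),mid=(298,214),right=(222,281),tray=(342,283))
ims={c:cv2.imread(f'pics/{c}1.png') for c in('scene','side')}
for n,(u,v) in pts.items():
    d=(.075,.075,.014) if n=='tray' else (.04,.025,.05)
    p=ray('scene',T('scene'),u,v,d[2]/2)
    for vs in ([V] + [[V[0]],[V[1]]]):
        b,f=fit(vs,p[0],p[1],d); print(n,b[:2],np.degrees(b[2]),round(f,3))
        if len(vs)==2:
            for c,Tm,_ in V: cv2.polylines(ims[c],[np.int32(hull(c,Tm,*b,dx=d[0],dy=d[1],h=d[2]))],True,(255,0,255),1)
o=np.hstack([cv2.resize(ims['scene'][130:340,180:400],None,fx=1.8,fy=1.8),cv2.resize(ims['side'][130:340,240:460],None,fx=1.8,fy=1.8)])
cv2.imwrite('pics/fit.png',o)
E
python3 run1.py
```

```text
left [0.4417 0.2371] -21.171725495321546 0.438
left [0.4265 0.2498] -44.58735912541193 0.622
left [0.4417 0.2384] -21.05849028078825 0.203
mid [0.4669 0.0207] 29.402378958921005 0.403
mid [0.4479 0.0295] -26.278518645165 0.641
mid [0.4664 0.0194] 28.72198460288744 0.126
right [ 0.4815 -0.22  ] -13.87298092168445 0.373
right [ 0.453  -0.2081] -18.58364305556164 0.572
right [ 0.4804 -0.2193] 8.282872525035337 0.143
tray [ 0.6537 -0.0217] -10.071563082096583 0.057
tray [ 0.6542 -0.0218] -9.819680141588776 0.037
tray [ 0.6555 -0.0189] -11.109389073587563 0.059
```

View pics/fit.png

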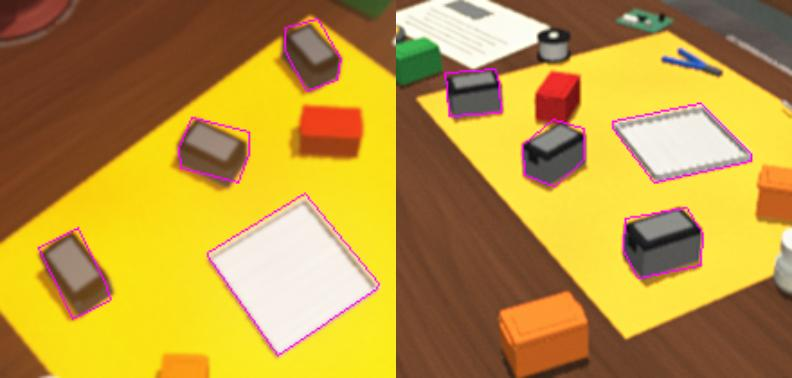

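```bash
python3 - <<'E'
import cv2
im=cv2.imread('pics/scene1.png'); h=cv2.cvtColor(im,cv2.COLOR_BGR2HSV)
for y in (210,222): print([tuple(map(int,h[y,x])) for x in range(270,326,4)])
print([tuple(map(int,h[145,x])) for x in range(320,360,4)])
E
sed -i 's/return hsv\[...,1\]<110/return (hsv[...,1]<110)|((hsv[...,1]<205)\&(hsv[...,2]<115))/' fit.py; python3 run1.py
```

```text
[(26, 238, 250), (26, 241, 250), (21, 229, 194), (14, 166, 89), (13, 88, 125), (13, 61, 154), (12, 57, 157), (12, 58, 159), (11, 57, 160), (12, 57, 160), (13, 64, 152), (15, 174, 94), (24, 230, 247), (26, 233, 251)]
[(26, 242, 250), (24, 239, 241), (20, 229, 187), (17, 182, 143), (14, 131, 111), (13, 125, 110), (14, 126, 111), (14, 136, 109), (15, 169, 101), (15, 175, 99), (15, 160, 102), (17, 168, 162), (26, 229, 251), (26, 230, 251)]
[(11, 186, 115), (12, 184, 108), (11, 184, 112), (12, 187, 112), (11, 188, 110), (12, 187, 112), (19, 217, 175), (16, 142, 113), (10, 63, 102), (22, 233, 242)]
left [0.4392 0.2361] -17.108234982643786 0.322
left [0.4345 0.233 ] -18.30332898139746 0.336
left [0.4432 0.2425] -13.932535182811913 0.238
mid [0.4664 0.0184] 30.467777256764172 0.21
mid [0.4684 0.0179] 7.4373338490054 0.289
mid [0.4685 0.0196] 26.26445101124615 0.12
right [ 0.4777 -0.2191] -11.83807535324259 0.237
right [ 0.4749 -0.2193] -12.125095126065485 0.321
right [ 0.4799 -0.2181] 7.431491746257938 0.134
tray [ 0.6537 -0.0217] -10.071563082096583 0.057
tray [ 0.6542 -0.0218] -9.819680141588776 0.037
tray [ 0.6555 -0.0189] -11.109389073587563 0.059
```

View pics/fit.png

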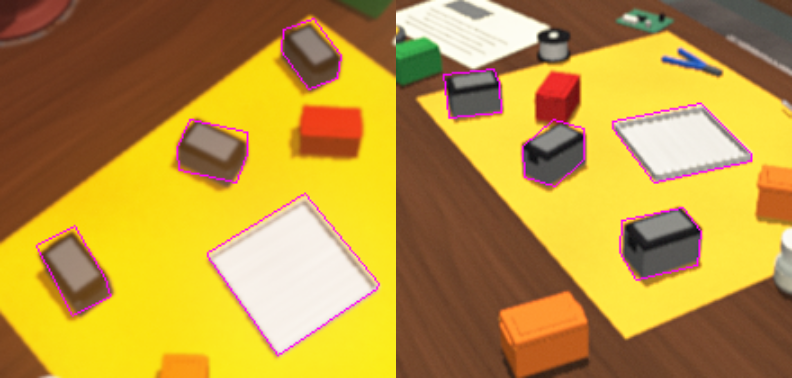

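The picture shows hulls that are roughly right but a few mm and degrees loose, with the tray fit tight. I'll refine from above with the wrist camera.

```bash
cat >> h.py <<'E'
def go(x,y,z,yaw,obs=None):
    """tool down, jaw axis at world yaw(deg, mod 180): print tool-frame shift mm and turn deg"""
    o=obs or ctrl.get_obs(); C=R.from_rotvec(o['tool_rot']).as_matrix()
    best=None
    for k in(0,180,-180):
        a=np.radians(yaw+k); yv=np.array([np.cos(a),np.sin(a),0]); xv=np.array([0,0,-1.]); G=np.c_[xv,yv,np.cross(xv,yv)]
        rv=np.degrees(R.from_matrix(C.T@G).as_rotvec())
        if best is None or np.linalg.norm(rv)<np.linalg.norm(best[0]): best=(rv,G)
    d=C.T@(np.array([x,y,z])-o['tool_pos'])*1000
    print('shift mm',d.round(1),'turn',best[0].round(1),'after-turn axes shift',(best[1].T@(np.array([x,y,z])-o['tool_pos'])*1000).round(1))
    return best
E
python3 - <<'E'
from h import *
np.set_printoptions(precision=3,suppress=True)
print(calibration('wrist'))
o=ctrl.get_obs(); print(o['t'],R.from_rotvec(o['tool_rot']).as_matrix())
go(.440,.236,.24,73)
go(.420,.236,.24,73)
E
```

```text
{'fx': 311.04792097668076, 'fy': 311.04792097668076, 'cx': 316.85973555826416, 'cy': 198.7707594831991, 'hand_eye': array([[ 0.001, -0.298,  0.955, -0.143],
       [ 1.   ,  0.   , -0.001, -0.   ],
       [-0.   ,  0.955,  0.298, -0.076],
       [ 0.   ,  0.   ,  0.   ,  1.   ]])}
0.3 [[-0.     0.237  0.971]
 [-0.001  0.971 -0.237]
 [-1.    -0.001 -0.   ]]
shift mm [  -9.  -291.1  371.4] turn [ 3.3 -0.   0. ] after-turn axes shift [  -9.1 -269.5  387.3]
shift mm [  -9.  -295.8  352. ] turn [ 3.3 -0.   0. ] after-turn axes shift [  -9.1 -275.3  368.2]
```

Request:
arm_command(
  plan=[
    [[0,-0.0216,0.0292,0.25,0,0,0.085],[0,-0.0216,0.0292,0.25,0,0,0.085],[0,-0.0216,0.0292,0.25,0,0,0.085],[0,-0.0216,0.0292,0.25,0,0,0.085],[0,-0.0216,0.0292,0.25,0,0,0.085],[0,-0.0216,0.0292,0.25,0,0,0.085],[0,-0.0216,0.0292,0.25,0,0,0.085],[0,-0.0216,0.0292,0.25,0,0,0.085],[0,-0.0216,0.0292,0.25,0,0,0.085],[0,-0.0216,0.0292,0.25,0,0,0.085],[0,-0.0216,0.0292,0.25,0,0,0.085],[0,-0.0216,0.0292,0.25,0,0,0.085],[0,-0.0216,0.0292,0.25,0,0,0.085],[0,0,0,0,0,0,0.085]],
  ],
  squeeze=30,
)

```text
t: 1.47
tool_pos: [0.4517, 0.2212, 0.2305]
tool_rot: [0.23, 1.555, -0.228]
contact_force: [0.5, -0.5, -0.1]
opening: 0.085
```

```bash
cat > wl.py <<'E'
from fit import *
import sys
n=sys.argv[1]; x,y=float(sys.argv[2]),float(sys.argv[3])
o=ctrl.get_obs(); im=get_image('wrist'); save(n+'.png',im); Tm=T('wrist',o)
m=mask(im)
b,f=fit([('wrist',Tm,m)],x,y,(.04,.025,.05)); print(o['t'],o['tool_pos'],'fit',b[:2],np.degrees(b[2]),f)
for d in mark_of('wrist','left_box')[:4]: print(round(d['conf'],2),w(Tm,d['at']))
for d in cut_out('wrist','left_box')[:4]:
    M=d['mask']; 
    if not M.any(): continue
    u,v=np.argwhere(M).mean(0)[::-1]
    if np.linalg.norm(ray('wrist',Tm,u,v,.03)[:2]-[x,y])<.05:
        b2,f2=fit([('wrist',Tm,M)],x,y,(.04,.025,.05)); print('cutout fit',b2[:2],np.degrees(b2[2]),f2)
        cv2.drawContours(im:=im.copy(),cv2.findContours(M.astype(np.uint8),0,1)[0],-1,(0,255,255),1)
q=im.copy(); cv2.polylines(q,[np.int32(hull('wrist',Tm,*b))],True,(255,0,255),1)
save(n+'_f.png',q)
E
python3 wl.py w1 .4392 .236
```

```text
1.4667 [0.4517 0.2212 0.2305] fit [0.4405 0.2314] -10.604573757051865 0.08393970893970892
0.66 [ 0.439   0.2326 -0.    ]
0.66 [ 0.55    0.1565 -0.0011]
0.64 [ 0.3992  0.3971 -0.0005]
cutout fit [0.4402 0.2322] -10.791992504205094 0.03002070393374745
```

View pics/w1_f.png

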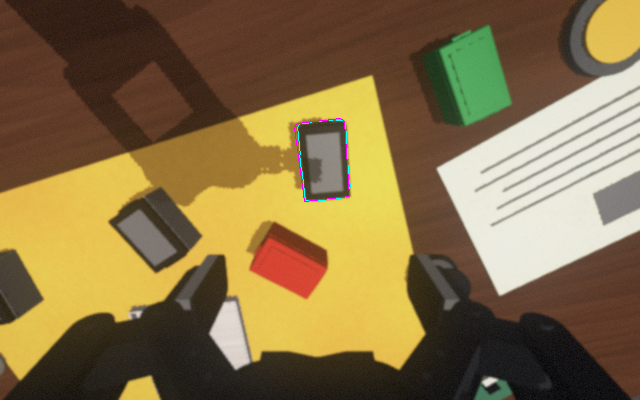

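The wrist view shows the left box, centred near (323,160), with the fit hugging it. The middle box is visible at (155,230). The cut-out fit and the colour fit agree within 1 mm.

```bash
python3 - <<'E'
from fit import *
o=ctrl.get_obs(); Tm=T('wrist',o); im=cv2.imread('pics/w1.png')[:,:,::-1].copy()
b,f=fit([('wrist',Tm,mask(im))],.4666,.019,(.04,.025,.05)); print('mid',b[:2],np.degrees(b[2]),f)
go(.4403,.2320,.012,79.3)
go(.4403,.2320,.10,79.3)
E
```

```text
mid [0.4622 0.0218] -162.42945029277996 0.18502879078694823
shift mm [218.2   3.1 -10.1] turn [-5.7  0.1 -0.2] after-turn axes shift [218.2   4.8  -9.5]
shift mm [130.2   3.4 -10. ] turn [-5.7  0.1 -0.2] after-turn axes shift [130.2   4.8  -9.5]
```

Request:
arm_command(
  plan=[
    [[0.02,0.0015,-0.0052,-3,0,0,0.085],[0.03,0.0015,-0.005,-2.7,0,0,0.085],[0.03,0.001,0,0,0,0,0.085],[0.03,0,0,0,0,0,0.085],[0.02,0,0,0,0,0,0.085],[0,0,0,0,0,0,0.085]],
  ],
)

```text
t: 2.12
tool_pos: [0.437, 0.2422, 0.0996]
tool_rot: [0.139, 1.558, -0.124]
contact_force: [-0.9, -0.4, -0.3]
opening: 0.085
```

```bash
python3 - <<'E'
from h import *
print(ctrl.get_obs()['t']); go(.4403,.2320,.012,79.3)
E
```

```text
2.1167
shift mm [ 87.6 -10.4   4.3] turn [ 1.1  0.4 -0.6] after-turn axes shift [87.6 -9.4  5.1]
```

Request:
arm_command(
  plan=[
    [[0,-0.005,0.0025,0.6,0.2,-0.3,0.085],[0,-0.005,0.0025,0.5,0.2,-0.3,0.085],[0,0,0,0,0,0,0.085]],
  ],
)

```text
t: 2.37
tool_pos: [0.4387, 0.2336, 0.1008]
tool_rot: [0.142, 1.567, -0.144]
contact_force: [0.3, 0.3, -0.5]
opening: 0.0847
```

```bash
python3 - <<'E'
from h import *
print(ctrl.get_obs()['t']); go(.4403,.2320,.012,79.3)
E
```

```text
2.3667
shift mm [88.8 -1.2  1.9] turn [ 0.3 -0.   0.1] after-turn axes shift [88.8 -1.3  1.9]
```

Request:
arm_command(
  plan=[
    [[0.02,-0.0006,0.001,0,0,0,0.085],[0.025,-0.0006,0.001,0.2,0,0,0.085],[0.02,0,0,0,0,0,0.085],[0.012,0,0,0,0,0,0.085],[0,0,0,0,0,0,0.085]],
  ],
)

```text
t: 2.78
tool_pos: [0.4506, 0.2354, 0.034]
tool_rot: [0.153, 1.545, -0.139]
contact_force: [-0.1, -0.7, 0.2]
opening: 0.085
```

```bash
python3 - <<'E'
from h import *
print(ctrl.get_obs()['t']); go(.4403,.2320,.012,79.3)
E
```

```text
2.7833
shift mm [21.8 -5.5 -9.9] turn [-0.   1.1 -0.6] after-turn axes shift [22.  -5.3 -9.5]
```

Request:
arm_command(
  plan=[
    [[0,-0.002,-0.004,0,0.5,-0.3,0.085],[0.002,-0.002,-0.004,0,0.5,-0.3,0.085],[0.006,-0.001,-0.001,0,0,0,0.085],[0.006,0,0,0,0,0,0.085],[0.005,0,0,0,0,0,0.085],[0,0,0,0,0,0,0.085]],
  ],
)

```text
t: 3.28
tool_pos: [0.4455, 0.2337, 0.0212]
tool_rot: [0.151, 1.554, -0.143]
contact_force: [0.7, 0.1, -0.4]
opening: 0.0849
```

```bash
python3 - <<'E'
from h import *
print(ctrl.get_obs()['t']); go(.4403,.2320,.012,79.3)
E
```

```text
3.2833
shift mm [ 9.1 -2.7 -4.9] turn [-0.   0.6 -0.3] after-turn axes shift [ 9.2 -2.6 -4.8]
```

Request:
arm_command(
  plan=[
    [[0.002,-0.002,-0.004,0,0.5,-0.3,0.085],[0.004,-0.001,-0.003,0,0.3,-0.2,0.085],[0.003,0,-0.001,0,0.1,0,0.085],[0,0,0,0,0,0,0.085]],
  ],
)

```text
t: 3.62
tool_pos: [0.4363, 0.2321, 0.0112]
tool_rot: [0.145, 1.572, -0.15]
contact_force: [0.4, 0.6, 0.1]
opening: 0.0851
```

```bash
python3 - <<'E'
from h import *
print(ctrl.get_obs()['t']); go(.4403,.2320,.012,79.3)
E
```

```text
3.6167
shift mm [-0.8  0.7  4. ] turn [-0.  -0.4  0.2] after-turn axes shift [-0.8  0.7  4. ]
```

Request:
arm_command(
  plan=[
    [[0,0,0.003,0,-0.3,0.2,0.06],[0,0,0,0,0,0,0.04],[0,0,0,0,0,0,0.04],[0,0,0,0,0,0,0.04],[0,0,0,0,0,0,0.04],[0,0,0,0,0,0,0.04]],
  ],
  squeeze=40,
)

```text
t: 4.12
tool_pos: [0.4397, 0.2322, 0.0112]
tool_rot: [0.149, 1.566, -0.146]
contact_force: [0.0, 0.4, -0.1]
opening: 0.0497
```

```bash
python3 - <<'E'
from h import *
print(ctrl.get_obs()); go(.4403,.2320,.012,79.3)
E
```

```text
{'t': 4.1167, 'q': array([ 3.35234697e-01,  7.80971657e-05,  2.06515277e+00,  1.64411252e-03,
        1.07577055e+00, -1.04839583e+00]), 'dq': array([ 2.10175544e-04,  7.26273613e-04,  2.17783657e-03, -6.05735882e-05,
       -1.17005105e-03, -6.54762749e-04]), 'effort': array([-2.94666421e-01, -3.06061578e+01, -3.04614973e+01, -1.38329929e-01,
        5.88791817e-02, -2.28458288e-02]), 'tool_pos': array([0.43973011, 0.23219723, 0.01124336]), 'tool_rot': array([ 0.14880295,  1.56581739, -0.1463467 ]), 'contact_force': array([ 0.0366273 ,  0.38392133, -0.07385919]), 'wrist_torque': array([ 0.06868067,  0.03389081, -0.00945066]), 'opening': 0.04974826895325153}
shift mm [-0.8 -0.1  0.6] turn [-0.1 -0.  -0.1] after-turn axes shift [-0.8 -0.1  0.6]
```

Request:
arm_command(
  plan=[
    [[-0.005,0,0,0,0,0,0.04],[-0.01,0,0,0,0,0,0.04],[-0.01,0,0,0,0,0,0.04],[-0.01,0,0,0,0,0,0.04],[-0.01,0,0,0,0,0,0.04],[-0.005,0,0,0,0,0,0.04],[0,0,0,0,0,0,0.04],[0,0,0,0,0,0,0.04],[0,0,0,0,0,0,0.04],[0,0,0,0,0,0,0.04]],
  ],
)

```text
t: 4.95
tool_pos: [0.4367, 0.2306, 0.0641]
tool_rot: [0.146, 1.571, -0.149]
contact_force: [-0.4, 0.8, -5.1]
opening: 0.0495
```

```bash
python3 - <<'E'
from h import *
o=ctrl.get_obs();print(o['t'],o['tool_pos'],o['contact_force'],o['wrist_torque'],o['opening']); go(.4397,.2322,.0115,79.3)
E
```

```text
4.95 [0.43666678 0.23056417 0.06413243] [-0.41327489  0.77085324 -5.08528266] [ 0.05369014 -0.02424421 -0.02440791] 0.04947508045187362
shift mm [52.6  2.3  2.9] turn [-0.1 -0.3  0.1] after-turn axes shift [52.6  2.2  2.7]
```

Request:
arm_command(
  plan=[
    [[0.005,0.001,0.001,0,0,0,0.04],[0.009,0.001,0,0,0,0,0.04],[0.009,0,0,0,0.1,-0.1,0.04],[0.009,0,0,0,0.1,0,0.04],[0.007,0,0,0,0.1,0,0.04],[0.003,0,0,0,0,0,0.04],[0,0,0,0,0,0,0.04],[0,0,0,0,0,0,0.04]],
  ],
)

```text
t: 5.62
tool_pos: [0.4346, 0.2313, 0.0132]
tool_rot: [0.142, 1.584, -0.153]
contact_force: [0.6, 0.1, -5.5]
opening: 0.0495
```

```bash
python3 - <<'E'
from h import *
o=ctrl.get_obs();print(o['t'],o['tool_pos'],o['contact_force'],o['wrist_torque'],o['opening']); go(.4397,.2322,.0115,79.3)
E
```

```text
5.6167 [0.43463224 0.23125978 0.01315984] [ 0.56899348  0.11154542 -5.54125509] [-0.03015136 -0.03623129  0.00608494] 0.04945320327245588
shift mm [1.6 1.9 4.8] turn [-0.1 -1.   0.5] after-turn axes shift [1.7 1.9 4.8]
```

Request:
arm_command(
  plan=[
    [[-0.002,0.001,0.002,0,-0.5,0.25,0.04],[0,0.001,0.0025,0,-0.4,0.2,0.04],[0,0,0,0,0,0,0.04],[0,0,0,0,0,0,0.04]],
  ],
)

```text
t: 5.95
tool_pos: [0.4408, 0.2328, 0.0163]
tool_rot: [0.148, 1.565, -0.147]
contact_force: [0.4, -0.9, -4.9]
opening: 0.0499
```

```bash
python3 - <<'E'
from h import *
o=ctrl.get_obs();print(o['t'],o['tool_pos'],o['contact_force'],o['wrist_torque'],o['opening']); go(.4397,.2322,.0115,79.3)
E
```

```text
5.95 [0.44080014 0.23281    0.01627328] [ 0.4197597  -0.90659677 -4.90473015] [-0.06346547 -0.01809401 -0.02569112] 0.04987112667781404
shift mm [ 4.8 -0.8 -1. ] turn [-0.1  0.1 -0.1] after-turn axes shift [ 4.8 -0.8 -1. ]
```

Request:
arm_command(
  plan=[
    [[0.002,-0.0006,-0.001,0,0,0,0.04],[0.002,0,0,0,0,0,0.04],[0.001,0,0,0,0,0,0.04],[0,0,0,0,0,0,0.04],[0,0,0,0,0,0,0.04]],
  ],
)

```text
t: 6.37
tool_pos: [0.4406, 0.2327, 0.0121]
tool_rot: [0.149, 1.562, -0.146]
contact_force: [-0.4, 0.3, -5.6]
opening: 0.0495
```

```bash
python3 - <<'E'
from h import *
o=ctrl.get_obs();print(o['t'],o['tool_pos'],o['contact_force'],o['wrist_torque'],o['opening']); go(.4397,.2322,.0115,79.3)
E
```

```text
6.3667 [0.44055512 0.23270829 0.01208127] [-0.35905617  0.280573   -5.62274828] [ 0.02267901 -0.04306767  0.00530389] 0.0494975181384709
shift mm [ 0.6 -0.7 -0.7] turn [-0.1  0.2 -0.1] after-turn axes shift [ 0.6 -0.7 -0.7]
```

Request:
arm_command(
  plan=[
    [[0.001,-0.0006,-0.0006,0,0.1,-0.1,0.04],[0.0006,0,0,0,0,0,0.04],[0,0,0,0,0,0,0.04]],
  ],
)

```text
t: 6.62
tool_pos: [0.4402, 0.2324, 0.0114]
tool_rot: [0.148, 1.564, -0.147]
contact_force: [-1.2, 0.6, -4.7]
opening: 0.0496
```

```bash
python3 - <<'E'
from h import *
o=ctrl.get_obs();print(o['t'],o['tool_pos'],o['contact_force'],o['wrist_torque'],o['opening']); go(.4397,.2322,.0115,79.3)
E
```

```text
6.6167 [0.44024968 0.23238469 0.01138608] [-1.19668609  0.59306318 -4.69847703] [-0.00627163 -0.02613514 -0.01747143] 0.04957274954779295
shift mm [-0.1 -0.3 -0.5] turn [-0.1  0.1 -0. ] after-turn axes shift [-0.1 -0.3 -0.5]
```

Request:
arm_command(
  plan=[
    [[0.001,0,0,0,0,0,0.04],[0.001,0,0,0,0,0,0.04],[0,0,0,0,0,0,0.04]],
  ],
)

```text
t: 6.87
tool_pos: [0.4407, 0.2325, 0.0115]
tool_rot: [0.147, 1.565, -0.147]
contact_force: [0.9, -0.3, -5.6]
opening: 0.0489
```

Request:
arm_command(
  plan=[
    [[0.002,-0.0003,-0.0005,0,0,0,0.04],[0.002,0,0,0,0,0,0.04],[0,0,0,0,0,0,0.04]],
  ],
)

```text
t: 7.12
tool_pos: [0.4412, 0.2327, 0.0118]
tool_rot: [0.147, 1.566, -0.148]
contact_force: [0.7, 0.8, -4.5]
opening: 0.0499
```

```bash
python3 - <<'E'
from h import *
o=ctrl.get_obs();print(o['t'],o['tool_pos'],o['contact_force'],o['wrist_torque'],o['opening']); go(.4397,.2322,.0115,79.3)
E
```

```text
7.1167 [0.44122536 0.23271086 0.01179338] [ 0.73995838  0.81630445 -4.46312392] [ 0.02826035 -0.0361052   0.00115813] 0.049853612039720004
shift mm [ 0.3 -0.8 -1.4] turn [-0. -0.  0.] after-turn axes shift [ 0.3 -0.8 -1.4]
```

Request:
arm_command(
  plan=[
    [[0.001,-0.0007,-0.0013,0,0,0,0.04],[0.002,0,0,0,0,0,0.04]],
  ],
)

```text
t: 7.28
tool_pos: [0.4408, 0.2326, 0.0112]
tool_rot: [0.147, 1.565, -0.148]
contact_force: [-16.6, -6.1, 29.6]
opening: 0.0495
```

```bash
python3 - <<'E'
from h import *
o=ctrl.get_obs();print(o['t'],o['tool_pos'],o['contact_force'],o['wrist_torque'],o['opening'],o['effort'][1:3]); go(.4397,.2322,.0115,79.3)
im=get_image('side'); save('s2.png',cv2.resize(im[140:260,200:400],None,fx=4,fy=4))
E
```

```text
7.2833 [0.44079139 0.2325894  0.01116357] [-16.58617104  -6.1353127   29.607431  ] [-0.77493041  2.52985082 -0.03791672] 0.04947379711138334 [-19.76965785 -26.50524437]
shift mm [-0.3 -0.6 -1. ] turn [-0.  0.  0.] after-turn axes shift [-0.3 -0.6 -1. ]
```

View pics/s2.png

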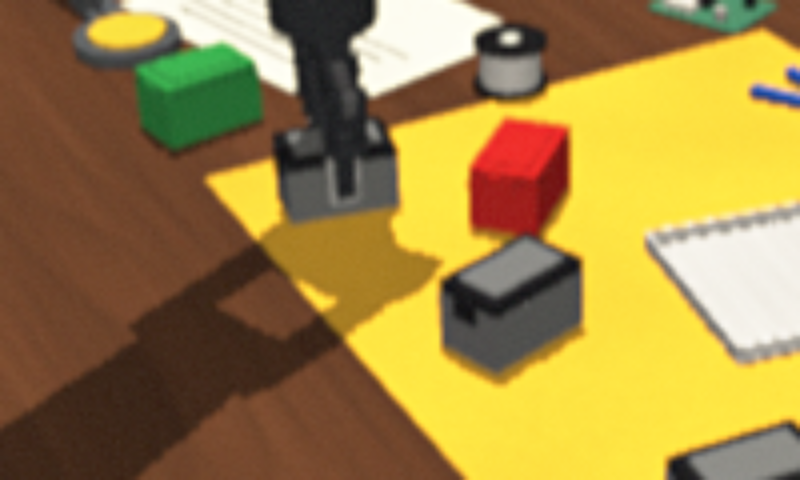

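The side picture shows the left box standing flat on the table at (340,170), clear of the red one. It is down, so I'm releasing it and raising the tool.

Request:
arm_command(
  plan=[
    [[0,0,0,0,0,0,0.085],[0,0,0,0,0,0,0.085],[0,0,0,0,0,0,0.085],[0,0,0,0,0,0,0.085],[-0.01,0,0,0,0,0,0.085],[-0.02,0,0,0,0,0,0.085],[-0.02,0,0,0,0,0,0.085],[-0.03,0,0,0,0,0,0.085],[-0.03,0,0,0,0,0,0.085],[-0.03,0,0,0,0,0,0.085],[-0.02,0,0,0,0,0,0.085],[-0.01,0,0,0,0,0,0.085],[0,0,0,0,0,0,0.085]],
  ],
)

```text
t: 8.42
tool_pos: [0.4406, 0.2326, 0.1924]
tool_rot: [0.148, 1.562, -0.146]
contact_force: [0.1, 0.4, 0.7]
opening: 0.0851
```

```bash
python3 - <<'E'
from h import *
print(ctrl.get_obs()['t'],ctrl.get_obs()['contact_force']); go(.475,.01,.22,115)
E
python3 wl.py w2 .4403 .232
```

```text
8.4167 [0.05240473 0.36941413 0.74469366]
shift mm [ -27.6 -212.3   75.4] turn [-35.7   0.2  -0. ] after-turn axes shift [ -27.6 -216.3  -62.9]
8.4167 [0.4406 0.2326 0.1924] fit [0.4421 0.2319] -12.188533980504861 0.0808745489280408
0.83 [ 0.4004  0.3988 -0.0002]
0.77 [0.5494 0.1573 0.0003]
0.63 [0.4409 0.2306 0.0041]
cutout fit [0.4426 0.2314] -10.738735563056055 0.03562340966921118
```

Request:
arm_command(
  plan=[
    [[-0.0035,-0.028,0.001,-4.4,0,0,0.085],[-0.0035,-0.028,0.001,-4.4,0,0,0.085],[-0.0035,-0.028,0.001,-4.4,0,0,0.085],[-0.0035,-0.028,0.001,-4.4,0,0,0.085],[-0.0035,-0.028,0.001,-4.4,0,0,0.085],[-0.0035,-0.028,0.001,-4.4,0,0,0.085],[-0.0035,-0.028,0.001,-4.4,0,0,0.085],[-0.0035,-0.028,0.001,-4.4,0,0,0.085],[0,0,0,0,0,0,0.085],[0,0,0,0,0,0,0.085]],
  ],
)

```text
t: 9.4
tool_pos: [0.4555, 0.0044, 0.1907]
tool_rot: [-0.358, 1.586, 0.37]
contact_force: [-0.4, 0.0, 1.2]
opening: 0.0852
```

```bash
python3 wl.py w3 .4666 .020; python3 -c "
import cv2;cv2.imwrite('pics/w3_s.png',cv2.resize(cv2.imread('pics/w3_f.png'),(480,300)))"
```

```text
9.4 [0.4555 0.0044 0.1907] fit [0.4651 0.0163] 16.835911245260338 0.07033109716511576
0.95 [0.3991 0.397  0.002 ]
0.74 [0.4423 0.2318 0.0024]
0.67 [ 0.5511  0.1589 -0.0005]
```

View pics/w3_s.png

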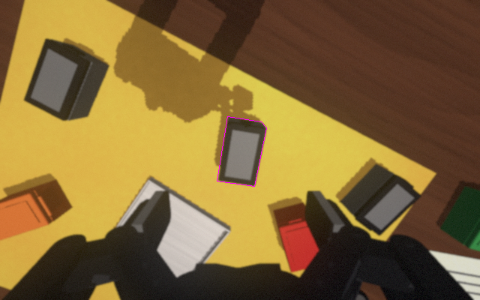

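The wrist view shows the middle box at about (242,152) in the reduced picture, with the outline on it. The left box stands at its old place.

```bash
python3 - <<'E'
from h import *
go(.4651,.0163,.11,106.8)
E
```

```text
shift mm [80.9  3.8 16.6] turn [ 9.8 -2.4 -0.8] after-turn axes shift [81.4  7.3 12.2]
```

Request:
arm_command(
  plan=[
    [[0.01,0.001,0.004,3.3,-0.8,-0.3,0.085],[0.018,0.002,0.004,3.3,-0.8,-0.3,0.085],[0.018,0.002,0.004,3.2,-0.8,-0.2,0.085],[0.018,0.002,0.003,0,0,0,0.085],[0.016,0,0,0,0,0,0.085],[0,0,0,0,0,0,0.085],[0,0,0,0,0,0,0.085]],
  ],
)

```text
t: 10.13
tool_pos: [0.4641, 0.0263, 0.1072]
tool_rot: [-0.23, 1.557, 0.231]
contact_force: [0.4, -0.2, 0.4]
opening: 0.0854
```

```bash
python3 wl.py w4 .4651 .0163; python3 - <<'E'
from h import *
go(.4651,.0163,.0115,106.8)
E
```

```text
10.1333 [0.4641 0.0263 0.1072] fit [0.465 0.017] 16.717888818427213 0.07665056360708533
0.92 [ 0.4439  0.2316 -0.0002]
0.55 [0.55   0.156  0.0002]
shift mm [97.  -8.9 -3. ] turn [-0.   0.2  0. ] after-turn axes shift [97.  -8.9 -2.6]
```

Request:
arm_command(
  plan=[
    [[0.005,-0.005,-0.0015,0,0.1,0,0.085],[0.015,-0.004,-0.0015,0,0.1,0,0.085],[0.015,0,0,0,0,0,0.085],[0.015,0,0,0,0,0,0.085],[0.015,0,0,0,0,0,0.085],[0.006,0,0,0,0,0,0.085],[0,0,0,0,0,0,0.085]],
  ],
)

```text
t: 10.87
tool_pos: [0.4726, 0.0127, 0.0433]
tool_rot: [-0.234, 1.541, 0.223]
contact_force: [0.4, 0.3, -0.5]
opening: 0.0852
```

```bash
python3 - <<'E'
from h import *
print(ctrl.get_obs()['tool_pos']);go(.465,.0167,.0115,106.8)
E
```

```text
[0.47260489 0.0126838  0.04326062]
shift mm [31.6  6.3 -6.7] turn [-0.1  0.9  0.5] after-turn axes shift [31.8  6.  -6.1]
```

Request:
arm_command(
  plan=[
    [[0.002,0.003,-0.003,0,0.5,0.25,0.085],[0.008,0.002,-0.003,0,0.4,0.25,0.085],[0.01,0.001,-0.001,0,0,0,0.085],[0.01,0,0,0,0,0,0.085],[0.004,0,0,0,0,0,0.085],[0,0,0,0,0,0,0.085]],
  ],
)

```text
t: 11.37
tool_pos: [0.4663, 0.016, 0.0096]
tool_rot: [-0.23, 1.553, 0.228]
contact_force: [-0.5, -0.1, 0.5]
opening: 0.0853
```

```bash
python3 - <<'E'
from h import *
print(ctrl.get_obs()['tool_pos']);go(.465,.0167,.0115,106.8)
E
```

```text
[0.46632858 0.01598878 0.00955882]
shift mm [-1.9  1.1 -1.1] turn [-0.1  0.3  0.1] after-turn axes shift [-1.9  1.1 -1.1]
```

Request:
arm_command(
  plan=[
    [[-0.002,0.001,-0.001,0,0.3,0.1,0.06],[0,0,0,0,0,0,0.04],[0,0,0,0,0,0,0.04],[0,0,0,0,0,0,0.04],[0,0,0,0,0,0,0.04],[0,0,0,0,0,0,0.04]],
  ],
  squeeze=40,
)

```text
t: 11.87
tool_pos: [0.4653, 0.0168, 0.0119]
tool_rot: [-0.229, 1.559, 0.229]
contact_force: [0.6, 0.5, -1.9]
opening: 0.0497
```

Request:
arm_command(
  plan=[
    [[-0.005,0,0,0,0,0,0.04],[-0.01,0,0,0,0,0,0.04],[-0.01,0,0,0,0,0,0.04],[-0.01,0,0,0,0,0,0.04],[-0.01,0,0,0,0,0,0.04],[-0.005,0,0,0,0,0,0.04],[0,0,0,0,0,0,0.04],[0,0,0,0,0,0,0.04],[0,0,0,0,0,0,0.04],[0,0,0,0,0,0,0.04]],
  ],
)

```text
t: 12.7
tool_pos: [0.4662, 0.0167, 0.0695]
tool_rot: [-0.23, 1.555, 0.228]
contact_force: [0.5, 0.2, -0.9]
opening: 0.0496
```

Middle box is light, about 1 N. Setting it back down.

Request:
arm_command(
  plan=[
    [[0.005,0,0,0,0,0,0.04],[0.01,0,0,0,0,0,0.04],[0.01,0,0,0,0,0,0.04],[0.01,0,0,0,0,0,0.04],[0.006,0,0,0,0,0,0.04],[0.002,0,0,0,0,0,0.04],[0,0,0,0,0,0,0.04],[0,0,0,0,0,0,0.04]],
  ],
)

```text
t: 13.37
tool_pos: [0.4624, 0.0171, 0.0171]
tool_rot: [-0.228, 1.565, 0.23]
contact_force: [0.8, -0.5, -1.2]
opening: 0.0498
```

```bash
python3 - <<'E'
from h import *
o=ctrl.get_obs();print(o['t'],o['tool_pos'],o['contact_force']);go(.4653,.0168,.0119,106.8)
E
```

```text
13.3667 [0.4623951  0.0170731  0.01706354] [ 0.774102   -0.4691829  -1.20150156]
shift mm [ 5.1 -1.1  2.7] turn [-0.1 -0.3 -0.1] after-turn axes shift [ 5.2 -1.1  2.7]
```

Request:
arm_command(
  plan=[
    [[0,-0.001,0.0026,0,-0.3,-0.1,0.04],[0.002,0,0,0,0,0,0.04],[0.002,0,0,0,0,0,0.04],[0.001,0,0,0,0,0,0.04],[0,0,0,0,0,0,0.04],[0,0,0,0,0,0,0.04]],
  ],
)

```text
t: 13.87
tool_pos: [0.4672, 0.0167, 0.0133]
tool_rot: [-0.23, 1.555, 0.228]
contact_force: [0.3, -0.2, -1.2]
opening: 0.0498
```

```bash
python3 - <<'E'
from h import *
o=ctrl.get_obs();print(o['t'],o['tool_pos'],o['contact_force']);go(.4653,.0168,.0119,106.8)
E
```

```text
13.8667 [0.46716307 0.01666206 0.01328   ] [ 0.26052013 -0.21812786 -1.20119741]
shift mm [ 1.4  0.7 -1.7] turn [-0.1  0.2  0.1] after-turn axes shift [ 1.4  0.7 -1.7]
```

Request:
arm_command(
  plan=[
    [[0.001,0.0006,-0.0016,0,0.2,0.1,0.04],[0.0015,0,0,0,0,0,0.04],[0,0,0,0,0,0,0.04]],
  ],
)

```text
t: 14.12
tool_pos: [0.466, 0.0167, 0.0114]
tool_rot: [-0.229, 1.558, 0.229]
contact_force: [-0.6, 0.1, -0.6]
opening: 0.0495
```

Request:
arm_command(
  plan=[
    [[0.0015,0,0,0,0,0,0.04]],
  ],
)

```text
t: 14.2
tool_pos: [0.4661, 0.0167, 0.0113]
tool_rot: [-0.229, 1.559, 0.229]
contact_force: [-9.6, 1.2, 21.8]
opening: 0.0496
```

Request:
arm_command(
  plan=[
    [[0,0,0,0,0,0,0.085],[0,0,0,0,0,0,0.085],[0,0,0,0,0,0,0.085],[0,0,0,0,0,0,0.085],[-0.01,0,0,0,0,0,0.085],[-0.02,0,0,0,0,0,0.085],[-0.02,0,0,0,0,0,0.085],[-0.03,0,0,0,0,0,0.085],[-0.03,0,0,0,0,0,0.085],[-0.03,0,0,0,0,0,0.085],[-0.02,0,0,0,0,0,0.085],[-0.01,0,0,0,0,0,0.085],[0,0,0,0,0,0,0.085]],
  ],
)

```text
t: 15.28
tool_pos: [0.4645, 0.0169, 0.1922]
tool_rot: [-0.229, 1.56, 0.23]
contact_force: [0.7, 1.0, 0.1]
opening: 0.085
```

```bash
python3 wl.py w5 .465 .0167
```

```text
15.2833 [0.4645 0.0169 0.1922] fit [0.4669 0.0157] 16.966594293222357 0.05246389124893802
0.74 [ 0.5475  0.1571 -0.0005]
0.7 [0.4378 0.2284 0.001 ]
0.48 [0.4651 0.0136 0.0025]
```

Request:
arm_command(
  plan=[
    [[0,-0.027,-0.0035,1.3,0,0,0.085],[0,-0.027,-0.0035,1.3,0,0,0.085],[0,-0.027,-0.0035,1.3,0,0,0.085],[0,-0.027,-0.0035,1.3,0,0,0.085],[0,-0.027,-0.0035,1.3,0,0,0.085],[0,-0.027,-0.0035,1.3,0,0,0.085],[0,-0.027,-0.0035,1.3,0,0,0.085],[0,-0.027,-0.0035,1.3,0,0,0.085],[0,-0.027,-0.0035,1.3,0,0,0.085],[0,0,0,0,0,0,0.085],[0,0,0,0,0,0,0.085]],
  ],
)

```text
t: 16.35
tool_pos: [0.4662, -0.2309, 0.156]
tool_rot: [-0.044, 1.62, 0.084]
contact_force: [0.3, 1.1, -0.4]
opening: 0.0849
```

```bash
python3 wl.py w6 .478 -.219;  python3 -c "
import cv2;cv2.imwrite('pics/w6_s.png',cv2.resize(cv2.imread('pics/w6_f.png'),(480,300)))"
```

```text
16.35 [ 0.4662 -0.2309  0.156 ] fit [ 0.4809 -0.2198] -2.7328545586881057 0.08167467398764583
```

View pics/w6_s.png

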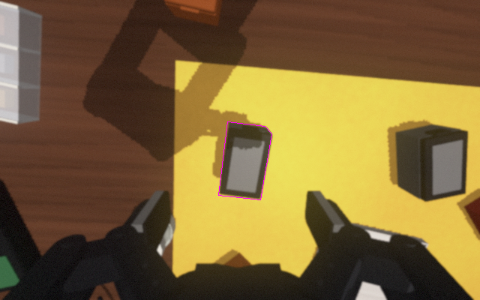

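The wrist view shows the right box at about (245,160) in the reduced picture, with the outline on it. No look-alike is nearby.

```bash
python3 - <<'E'
from h import *
go(.481,-.2198,.11,87.3)
E
```

```text
shift mm [46.5  7.5 17.1] turn [ 7.5 -2.8 -1.3] after-turn axes shift [47.1 10.6 13.6]
```

Request:
arm_command(
  plan=[
    [[0.006,0.003,0.005,2.5,-1,-0.5,0.085],[0.012,0.003,0.005,2.5,-1,-0.4,0.085],[0.012,0.003,0.004,2.5,-0.8,-0.4,0.085],[0.012,0,0,0,0,0,0.085],[0.005,0,0,0,0,0,0.085],[0,0,0,0,0,0,0.085],[0,0,0,0,0,0,0.085]],
  ],
)

```text
t: 17.08
tool_pos: [0.4809, -0.2129, 0.1075]
tool_rot: [0.032, 1.569, -0.031]
contact_force: [0.6, -0.0, 0.6]
opening: 0.0846
```

```bash
python3 wl.py w7 .481 -.2198; python3 - <<'E'
from h import *
go(.481,-.2198,.0115,87.3)
E
```

```text
17.0833 [ 0.4809 -0.2129  0.1075] fit [ 0.4805 -0.2195] -4.776971415766977 0.047254725472547277
shift mm [96.9 -6.1 -0.5] turn [0.3 0.2 0. ] after-turn axes shift [96.9 -6.2 -0.2]
```

Request:
arm_command(
  plan=[
    [[0.005,-0.003,0,1.2,0.1,0,0.085],[0.015,-0.003,-0.001,0.8,0.1,0,0.085],[0.015,0,-0.001,0,0.1,0,0.085],[0.015,0,-0.001,0,0.1,0,0.085],[0.015,0,-0.001,0,0,0,0.085],[0.006,0,0,0,0,0,0.085],[0,0,0,0,0,0,0.085]],
  ],
)

```text
t: 17.82
tool_pos: [0.481, -0.2248, 0.0395]
tool_rot: [0.061, 1.564, -0.072]
contact_force: [-0.1, -0.3, 0.1]
opening: 0.0851
```

```bash
python3 - <<'E'
from h import *
print(ctrl.get_obs()['tool_pos']);go(.4806,-.2196,.0115,85.6)
E
```

```text
[ 0.48097839 -0.22476001  0.03953203]
shift mm [28.   5.3 -1. ] turn [-0.4  0.4  0.4] after-turn axes shift [28.   5.1 -0.8]
```

Request:
arm_command(
  plan=[
    [[0.002,0.003,-0.001,-0.3,0.2,0.2,0.085],[0.008,0.002,-0.001,0,0.2,0.2,0.085],[0.009,0,0,0,0,0,0.085],[0.007,0,0,0,0,0,0.085],[0.002,0,0,0,0,0,0.085],[0,0,0,0,0,0,0.085]],
  ],
)

```text
t: 18.32
tool_pos: [0.4814, -0.2208, 0.0118]
tool_rot: [0.061, 1.567, -0.064]
contact_force: [0.0, -0.1, -1.0]
opening: 0.0847
```

```bash
python3 - <<'E'
from h import *
print(ctrl.get_obs()['tool_pos']);go(.4806,-.2196,.0115,85.6)
E
```

```text
[ 0.48135632 -0.22075798  0.01175286]
shift mm [ 0.2  1.1 -0.8] turn [-0.2  0.2  0.1] after-turn axes shift [ 0.3  1.1 -0.8]
```

Request:
arm_command(
  plan=[
    [[0,0.001,-0.0007,-0.2,0.2,0.1,0.06],[0,0,0,0,0,0,0.04],[0,0,0,0,0,0,0.04],[0,0,0,0,0,0,0.04],[0,0,0,0,0,0,0.04],[0,0,0,0,0,0,0.04]],
  ],
  squeeze=40,
)

```text
t: 18.82
tool_pos: [0.4813, -0.2198, 0.0125]
tool_rot: [0.059, 1.57, -0.06]
contact_force: [-0.4, 0.3, -1.1]
opening: 0.0499
```

Request:
arm_command(
  plan=[
    [[-0.005,0,0,0,0,0,0.04],[-0.01,0,0,0,0,0,0.04],[-0.01,0,0,0,0,0,0.04],[-0.01,0,0,0,0,0,0.04],[-0.01,0,0,0,0,0,0.04],[-0.005,0,0,0,0,0,0.04],[0,0,0,0,0,0,0.04],[0,0,0,0,0,0,0.04],[0,0,0,0,0,0,0.04],[0,0,0,0,0,0,0.04]],
  ],
)

```text
t: 19.65
tool_pos: [0.4819, -0.2202, 0.0699]
tool_rot: [0.058, 1.567, -0.061]
contact_force: [-0.2, 0.3, -1.9]
opening: 0.0498
```

Right box is light too, about 1–2 N against 5 N for the left. Setting it back.

Request:
arm_command(
  plan=[
    [[0.005,0,0,0,0,0,0.04],[0.01,0,0,0,0,0,0.04],[0.01,0,0,0,0,0,0.04],[0.01,0,0,0,0,0,0.04],[0.006,0,0,0,0,0,0.04],[0.002,0,0,0,0,0,0.04],[0,0,0,0,0,0,0.04],[0,0,0,0,0,0,0.04]],
  ],
)

```text
t: 20.32
tool_pos: [0.4786, -0.2183, 0.0172]
tool_rot: [0.062, 1.575, -0.057]
contact_force: [0.2, 0.0, -1.6]
opening: 0.0498
```

```bash
python3 - <<'E'
from h import *
o=ctrl.get_obs();print(o['t'],o['tool_pos'],o['contact_force']);go(.4813,-.2198,.0125,85.6)
E
```

```text
20.3167 [ 0.47863903 -0.2182568   0.01718541] [ 0.24286155  0.01495619 -1.63645838]
shift mm [ 4.7 -1.3  2.8] turn [ 0.  -0.3 -0.2] after-turn axes shift [ 4.7 -1.3  2.8]
```

Request:
arm_command(
  plan=[
    [[0.0005,-0.0012,0.0022,0,-0.2,-0.2,0.04],[0.002,0,0,0,0,0,0.04],[0.002,0,-0.0005,0,0,0,0.04],[0.001,0,0,0,0,0,0.04],[0,0,0,0,0,0,0.04],[0,0,0,0,0,0,0.04]],
  ],
)

```text
t: 20.82
tool_pos: [0.4818, -0.2206, 0.0129]
tool_rot: [0.057, 1.568, -0.062]
contact_force: [-0.7, 0.5, -1.4]
opening: 0.0494
```

```bash
python3 - <<'E'
from h import *
o=ctrl.get_obs();print(o['t'],o['tool_pos'],o['contact_force']);go(.4813,-.2198,.0125,85.6)
E
```

```text
20.8167 [ 0.48181319 -0.2205845   0.01288952] [-0.73179966  0.45135481 -1.41347655]
shift mm [ 0.4  0.7 -0.6] turn [0.  0.1 0.2] after-turn axes shift [ 0.4  0.7 -0.6]
```

Request:
arm_command(
  plan=[
    [[0.001,0.0006,-0.0005,0,0.1,0.2,0.04],[0,0,0,0,0,0,0.04]],
  ],
)

```text
t: 20.98
tool_pos: [0.4816, -0.22, 0.0122]
tool_rot: [0.06, 1.569, -0.059]
contact_force: [-1.2, -0.4, -2.1]
opening: 0.0499
```

Request:
arm_command(
  plan=[
    [[0.0012,0,0,0,0,0,0.04]],
  ],
)

```text
t: 21.07
tool_pos: [0.4819, -0.2202, 0.012]
tool_rot: [0.06, 1.569, -0.059]
contact_force: [-3.7, 3.1, 12.5]
opening: 0.0498
```

Request:
arm_command(
  plan=[
    [[0,0,0,0,0,0,0.085],[0,0,0,0,0,0,0.085],[0,0,0,0,0,0,0.085],[0,0,0,0,0,0,0.085],[-0.01,0,0,0,0,0,0.085],[-0.02,0,0,0,0,0,0.085],[-0.02,0,0,0,0,0,0.085],[-0.03,0,0,0,0,0,0.085],[-0.03,0,0,0,0,0,0.085],[-0.03,0,0,0,0,0,0.085],[-0.02,0,0,0,0,0,0.085],[-0.01,0,0,0,0,0,0.085],[0,0,0,0,0,0,0.085]],
  ],
)

```text
t: 22.15
tool_pos: [0.4809, -0.2198, 0.1939]
tool_rot: [0.06, 1.569, -0.059]
contact_force: [0.1, -0.2, 0.5]
opening: 0.0849
```

```bash
python3 wl.py w8 .481 -.2198; python3 - <<'E'
from h import *
go(.4424,.2317,.19,79.3)
E
```

```text
22.15 [ 0.4809 -0.2198  0.1939] fit [ 0.4812 -0.2214] -5.847395888213767 0.07051007286755251
shift mm [  1.4 446.2 -70.7] turn [ 6.3 -0.4 -0.2] after-turn axes shift [  -0.9  435.7 -119.6]
```

Request:
arm_command(
  plan=[
    [[0,0.0315,-0.0068,0.45,0,0,0.085],[0,0.0315,-0.0068,0.45,0,0,0.085],[0,0.0315,-0.0068,0.45,0,0,0.085],[0,0.0315,-0.0068,0.45,0,0,0.085],[0,0.0315,-0.0068,0.45,0,0,0.085],[0,0.0315,-0.0068,0.45,0,0,0.085],[0,0.0315,-0.0068,0.45,0,0,0.085],[0,0.0315,-0.0068,0.45,0,0,0.085],[0,0.0315,-0.0068,0.45,0,0,0.085],[0,0.0315,-0.0068,0.45,0,0,0.085],[0,0.0315,-0.0068,0.45,0,0,0.085],[0,0.0315,-0.0068,0.45,0,0,0.085],[0,0.0315,-0.0068,0.45,0,0,0.085],[0,0,0,0,0,0,0.085],[0,0,0,0,0,0,0.085]],
  ],
)

```text
t: 23.55
tool_pos: [0.4209, 0.2172, 0.1554]
tool_rot: [0.151, 1.634, -0.148]
contact_force: [0.3, -0.1, 0.3]
opening: 0.0851
```

```bash
python3 wl.py w9 .4424 .2317; python3 - <<'E'
from h import *
go(.4418,.2318,.11,79.3)
E
```

```text
23.55 [0.4209 0.2172 0.1554] fit [0.442  0.2312] -11.15170861770936 0.11087279326843757
0.87 [ 0.5521  0.1582 -0.0017]
0.81 [0.4428 0.2338 0.0014]
0.58 [0.4017 0.3996 0.0032]
cutout fit [0.4416 0.2313] -11.126299624412807 0.04310639753677725
shift mm [45.  19.8 19.6] turn [-0.3 -3.8  0.2] after-turn axes shift [46.3 19.5 16.6]
```

Request:
arm_command(
  plan=[
    [[0.002,0.007,0.006,0,-1.4,0.1,0.085],[0.012,0.007,0.006,0,-1.3,0.1,0.085],[0.014,0.006,0.006,0,-1,0,0.085],[0.014,0,0,0,0,0,0.085],[0.005,0,0,0,0,0,0.085],[0,0,0,0,0,0,0.085],[0,0,0,0,0,0,0.085]],
  ],
)

```text
t: 24.28
tool_pos: [0.4457, 0.2244, 0.1063]
tool_rot: [0.161, 1.563, -0.164]
contact_force: [0.1, 0.3, 0.1]
opening: 0.0851
```

```bash
python3 - <<'E'
from h import *
print(ctrl.get_obs()['tool_pos']);go(.4418,.2318,.0115,79.2)
E
```

```text
[0.44565778 0.22438564 0.10631299]
shift mm [94.8  6.6 -5.4] turn [-1.   0.1  0.1] after-turn axes shift [94.8  6.6 -5.2]
```

Request:
arm_command(
  plan=[
    [[0.005,0.003,-0.003,-1,0.1,0,0.085],[0.015,0.003,-0.003,0,0.1,0,0.085],[0.015,0,-0.001,0,0.1,-0.1,0.085],[0.015,0,-0.001,0,0.1,-0.1,0.085],[0.015,0,-0.001,0,0.1,0,0.085],[0.006,0,0,0,0,0,0.085],[0,0,0,0,0,0,0.085]],
  ],
)

```text
t: 24.87
tool_pos: [0.4421, 0.2326, 0.0386]
tool_rot: [0.148, 1.563, -0.147]
contact_force: [-0.2, 0.4, -0.1]
opening: 0.085
```

```bash
python3 - <<'E'
from h import *
print(ctrl.get_obs()['tool_pos']);go(.4418,.2318,.0115,79.2)
E
```

```text
[0.44214675 0.23260602 0.03855171]
shift mm [27.1 -0.9 -0.3] turn [ 0.   0.1 -0.1] after-turn axes shift [27.1 -0.9 -0.2]
```

Request:
arm_command(
  plan=[
    [[0.003,-0.0008,-0.0005,0,0.1,-0.1,0.085],[0.008,0,-0.0005,0,0.1,0,0.085],[0.009,0,-0.0005,0,0,0,0.085],[0.006,0,0,0,0,0,0.085],[0.001,0,0,0,0,0,0.085],[0,0,0,0,0,0,0.085]],
  ],
)

```text
t: 25.37
tool_pos: [0.4429, 0.2329, 0.0124]
tool_rot: [0.149, 1.562, -0.146]
contact_force: [-0.4, -0.2, -0.4]
opening: 0.0851
```

```bash
python3 - <<'E'
from h import *
print(ctrl.get_obs()['tool_pos']);go(.4418,.2318,.0115,79.2)
E
```

```text
[0.44294409 0.23287017 0.01238278]
shift mm [ 0.9 -1.3 -0.9] turn [ 0.1  0.2 -0.1] after-turn axes shift [ 0.9 -1.3 -0.9]
```

Request:
arm_command(
  plan=[
    [[0.0005,-0.0012,-0.0008,0,0.2,-0.1,0.06],[0,0,0,0,0,0,0.04],[0,0,0,0,0,0,0.04],[0,0,0,0,0,0,0.04],[0,0,0,0,0,0,0.04],[0,0,0,0,0,0,0.04]],
  ],
  squeeze=50,
)

```text
t: 25.87
tool_pos: [0.4424, 0.232, 0.0123]
tool_rot: [0.148, 1.565, -0.146]
contact_force: [0.8, 1.0, -1.2]
opening: 0.0493
```

Request:
arm_command(
  plan=[
    [[-0.005,0,0,0,0,0,0.04],[-0.01,0,0,0,0,0,0.04],[-0.015,0,0,0,0,0,0.04],[-0.015,0,0,0,0,0,0.04],[-0.015,0,0,0,0,0,0.04],[-0.015,0,0,0,0,0,0.04],[-0.015,0,0,0,0,0,0.04],[-0.01,0,0,0,0,0,0.04],[0,0,0,0,0,0,0.04],[0,0,0,0,0,0,0.04],[0,0,0,0,0,0,0.04]],
  ],
)

```text
t: 26.78
tool_pos: [0.4346, 0.2289, 0.1131]
tool_rot: [0.142, 1.58, -0.153]
contact_force: [0.1, 0.4, -4.8]
opening: 0.0495
```

```bash
python3 - <<'E'
from h import *
o=ctrl.get_obs();print(o['t'],o['tool_pos'],o['contact_force'],o['opening']);go(.654,-.0215,.11,79.7)
E
```

```text
26.7833 [0.43462064 0.22892978 0.11307525] [ 0.08451856  0.43685535 -4.80409673] 0.049508534991240714
shift mm [   1.3 -205.3  262.1] turn [-0.4 -0.8  0.5] after-turn axes shift [   3.1 -207.2  260.6]
```

Request:
arm_command(
  plan=[
    [[-0.008,-0.004,0.004,0,-0.2,0.1,0.04],[-0.008,-0.01,0.012,0,-0.2,0.1,0.04],[-0.005,-0.014,0.018,0,-0.2,0.1,0.04],[-0.003,-0.014,0.018,0,0,0,0.04],[-0.003,-0.014,0.018,0,0,0,0.04],[-0.003,-0.014,0.018,0,0,0,0.04],[-0.003,-0.014,0.018,0,0,0,0.04],[-0.003,-0.014,0.018,0,0,0,0.04],[0,-0.008,0.01,0,0,0,0.04],[0,0,0,0,0,0,0.04]],
  ],
)

```text
t: 27.62
tool_pos: [0.5467, 0.0905, 0.142]
tool_rot: [0.137, 1.585, -0.152]
contact_force: [-1.1, -0.1, -5.5]
opening: 0.0496
```

```bash
python3 - <<'E'
from h import *
o=ctrl.get_obs();print(o['t'],o['tool_pos'],o['contact_force'],o['opening']);go(.654,-.0215,.11,79.7)
E
```

```text
27.6167 [0.54670821 0.09054153 0.14196022] [-1.13264871 -0.07705996 -5.4641999 ] 0.049561116667325385
shift mm [ 30.7 -90.2 126.5] turn [-0.2 -1.   0.6] after-turn axes shift [ 32.  -91.1 125.6]
```

Request:
arm_command(
  plan=[
    [[0,-0.006,0.008,0,-0.3,0.2,0.04],[0,-0.012,0.016,0,-0.3,0.2,0.04],[0,-0.013,0.018,0,-0.2,0.1,0.04],[0,-0.013,0.018,0,-0.2,0,0.04],[0,-0.013,0.018,0,0,0,0.04],[0,-0.013,0.018,0,0,0,0.04],[0,-0.011,0.015,0,0,0,0.04],[0,-0.006,0.008,0,0,0,0.04],[0,0,0,0,0,0,0.04],[0,0,0,0,0,0,0.04]],
  ],
)

```text
t: 28.45
tool_pos: [0.6462, -0.0175, 0.133]
tool_rot: [0.14, 1.581, -0.138]
contact_force: [-0.4, 0.1, -4.4]
opening: 0.0497
```

```bash
python3 - <<'E'
from fit import *
o=ctrl.get_obs();print(o['t'],o['tool_pos'],o['contact_force'],o['opening']);go(.654,-.0215,.06,79.7)
E
```

```text
28.45 [ 0.6462 -0.0175  0.133 ] [-0.4459  0.0903 -4.4016] 0.04974013517821807
shift mm [72.9 -2.6  9.4] turn [ 0.2 -0.8 -0. ] after-turn axes shift [73.  -2.6  8.4]
```

Request:
arm_command(
  plan=[
    [[0.005,-0.001,0.003,0,-0.4,0,0.04],[0.012,-0.001,0.003,0,-0.3,0,0.04],[0.013,0,0.002,0,0,0,0.04],[0.013,0,0,0,0,0,0.04],[0.013,0,0,0,0,0,0.04],[0.007,0,0,0,0,0,0.04],[0,0,0,0,0,0,0.04],[0,0,0,0,0,0,0.04]],
  ],
)

```text
t: 29.12
tool_pos: [0.6487, -0.016, 0.0592]
tool_rot: [0.137, 1.576, -0.133]
contact_force: [-0.3, 0.8, -4.5]
opening: 0.0493
```

```bash
python3 - <<'E'
from fit import *
o=ctrl.get_obs();print(o['t'],o['tool_pos'],o['contact_force'],o['opening']);go(.6545,-.0208,.0153,79.7)
E
```

```text
29.1167 [ 0.6487 -0.016   0.0592] [-0.2563  0.8231 -4.4801] 0.04934853385735396
shift mm [43.9 -3.8  6.9] turn [ 0.5 -0.5 -0.1] after-turn axes shift [43.9 -3.7  6.6]
```

Request:
arm_command(
  plan=[
    [[0.002,-0.002,0.003,0.3,-0.3,0,0.04],[0.006,-0.002,0.003,0.2,-0.2,0,0.04],[0.008,0,0.001,0,0,0,0.04],[0.007,0,0,0,0,0,0.04],[0.004,0,0,0,0,0,0.04],[0.002,0,0,0,0,0,0.04],[0,0,0,0,0,0,0.04],[0,0,0,0,0,0,0.04]],
  ],
)

```text
t: 29.78
tool_pos: [0.6572, -0.0222, 0.0289]
tool_rot: [0.144, 1.562, -0.142]
contact_force: [-0.2, -0.3, -4.1]
opening: 0.0497
```

```bash
python3 - <<'E'
from fit import *
o=ctrl.get_obs();print(o['t'],o['tool_pos'],o['contact_force'],o['opening']);go(.6545,-.0208,.0153,79.7)
E
```

```text
29.7833 [ 0.6572 -0.0222  0.0289] [-0.1876 -0.3195 -4.1485] 0.049698823066605606
shift mm [13.6  0.9 -3. ] turn [-0.1  0.2 -0.1] after-turn axes shift [13.6  0.9 -2.9]
```

Request:
arm_command(
  plan=[
    [[0.001,0.0008,-0.002,0,0.2,-0.1,0.04],[0.003,0,-0.001,0,0,0,0.04],[0.004,0,0,0,0,0,0.04],[0.003,0,0,0,0,0,0.04],[0.001,0,0,0,0,0,0.04],[0,0,0,0,0,0,0.04]],
  ],
)

```text
t: 30.28
tool_pos: [0.6548, -0.0206, 0.0169]
tool_rot: [0.142, 1.565, -0.143]
contact_force: [0.1, -0.1, -4.7]
opening: 0.0496
```

```bash
python3 - <<'E'
from fit import *
o=ctrl.get_obs();print(o['t'],o['tool_pos'],o['contact_force'],o['opening']);go(.6545,-.0208,.0153,79.7)
E
```

```text
30.2833 [ 0.6548 -0.0206  0.0169] [ 0.1302 -0.0594 -4.6814] 0.049607276955846054
shift mm [ 1.6 -0.3 -0.2] turn [-0.1  0.1  0. ] after-turn axes shift [ 1.6 -0.3 -0.2]
```

Request:
arm_command(
  plan=[
    [[0.001,0,0,0,0.1,0,0.04],[0.001,0,0,0,0,0,0.04],[0,0,0,0,0,0,0.04]],
  ],
)

```text
t: 30.53
tool_pos: [0.6551, -0.0207, 0.0156]
tool_rot: [0.142, 1.566, -0.143]
contact_force: [0.2, -0.4, -4.0]
opening: 0.0497
```

Request:
arm_command(
  plan=[
    [[0.001,0,0,0,0,0,0.04]],
  ],
)

```text
t: 30.62
tool_pos: [0.6554, -0.0207, 0.0153]
tool_rot: [0.142, 1.566, -0.143]
contact_force: [-3.6, 0.2, 2.6]
opening: 0.0494
```

Touchdown: the force has gone from −4 to +2.6 N. Releasing and retreating straight up.

Request:
arm_command(
  plan=[
    [[0,0,0,0,0,0,0.055],[0,0,0,0,0,0,0.085],[0,0,0,0,0,0,0.085],[0,0,0,0,0,0,0.085],[0,0,0,0,0,0,0.085],[-0.01,0,0,0,0,0,0.085],[-0.02,0,0,0,0,0,0.085],[-0.02,0,0,0,0,0,0.085],[-0.03,0,0,0,0,0,0.085],[-0.03,0,0,0,0,0,0.085],[-0.03,0,0,0,0,0,0.085],[-0.03,0,0,0,0,0,0.085],[-0.02,0,0,0,0,0,0.085],[0,0,0,0,0,0,0.085],[0,0,0,0,0,0,0.085]],
  ],
)

```text
t: 31.87
tool_pos: [0.6575, -0.0209, 0.2253]
tool_rot: [0.141, 1.553, -0.143]
contact_force: [-0.1, -0.2, -0.3]
opening: 0.085
```

```bash
python3 - <<'E'
from fit import *
o=ctrl.get_obs();print(o['t'],o['tool_pos'],o['contact_force'])
a=get_image('wrist'); b=get_image('side'); save('w10.png',a)
Tm=T('wrist',o); m=mask(a)
print([ (round(d['conf'],2),w(Tm,d['at'])) for d in mark_of('wrist','tray')+mark_of('wrist','left_box')][:6])
save('end.png',np.hstack([cv2.resize(a,(400,250)),cv2.resize(b[120:320,170:490],(400,250))]))
E
```

```text
31.8667 [ 0.6575 -0.0209  0.2253] [-0.06   -0.2023 -0.2984]
[(0.82, array([ 0.5492,  0.1583, -0.0024])), (0.62, array([ 0.6544, -0.018 ,  0.0068]))]
```

View pics/end.png

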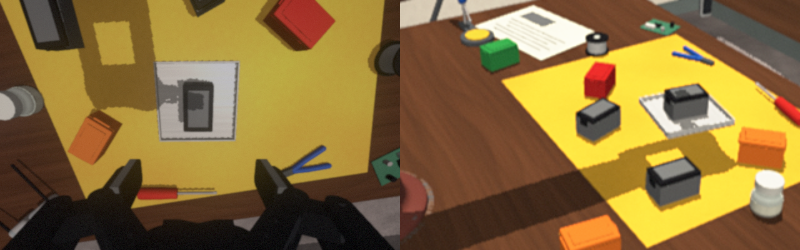

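The left half (wrist) shows the box in the tray at about (198,107), and the tray spanning 157–239 by 62–139. The right half (side) shows it upright in the tray and the two light boxes in place. Last step is a numeric check of how well it is centred.

```bash
python3 - <<'E'
from fit import *
o=ctrl.get_obs(); Tm=T('wrist',o); im=cv2.imread('pics/w10.png')[:,:,::-1].copy(); m=mask(im)
print('tray',*fit([('wrist',Tm,m)],.6545,-.02,(.075,.075,.014)))
g=cv2.cvtColor(im,cv2.COLOR_RGB2GRAY); lid=(g<120)
import fit as F; h0=F.hull; F.hull=lambda *a,**k: h0(*a,z0=.003,**k)
M=lid&(poly(h0('wrist',Tm,.6545,-.02,-.175,dx=.07,dy=.05,h=.014)))
for th in ('left_box','middle_box','right_box'):
    get=cut_out('wrist',th)
    for d in get[:4]:
        K=d['mask']
        if K.any():
            u,v=np.argwhere(K).mean(0)[::-1]; p=ray('wrist',Tm,u,v,.04)
            if np.linalg.norm(p[:2]-[.6545,-.02])<.05: print('cut box',*F.fit([('wrist',Tm,K)],.6545,-.02,(.04,.025,.05)))
print('dark box',*F.fit([('wrist',Tm,M)],.6545,-.02,(.04,.025,.05)))
E
```

```text
tray [ 0.6517 -0.0229 -0.1773] 0.021153957000403456
cut box [ 0.6512 -0.0206 -0.1814] 0.03885630498533721
dark box [ 0.6504 -0.0232 -0.1602] 0.19313219531560144
```

The box is within about 2.5 mm of the tray centre, aligned with it and upright.

```bash
python3 -c "
from station import *
o=ctrl.get_obs(); print(o['t'],o['contact_force']); print(finish_job())"
```

```text
32.2167 [ 0.74150699 -1.42334338 -0.10701624]
the job is handed in; nothing more can be done
None
```

The full box was the left one. It now stands flat and upright in the middle of the tray, and the job was handed in at 32.2 s.

- **Weights felt:** I lifted the boxes left, middle, right, each 5–6 cm. The wrist force read about 5 N, 1 N and 1.5 N, so the left box is about 0.5 kg and the other two are light.
- **Setting back:** Wrist-camera fits after each release put all three boxes within about 2 mm and 1.5° of where they stood.
- **In the tray:** The clearer wrist-camera fit puts the box about 2.5 mm from the tray centre and within 0.5° of its sides. A rougher fit of the dark pixels matched loosely; it agreed on position but was 1° off in angle. The last picture shows the box upright in the tray and the light boxes at their places. The gripper was open and clear, with near-zero force.
- **Disagreements:**
  - The first silhouette fits from the scene and side cameras were loose on the boxes, so I used wrist-camera fits instead.
  - Scene- and wrist-camera estimates of the tray centre differed by about 3 mm.
  - When setting the left box back I pressed it onto the table with about 30 N for a moment, because the force reading did not drop at touchdown. That is under the 40 N limit.

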